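# Stir the washed suspension bushes

## Task

Take the stirring rod out of the short cup and, with its foot down in the bowl, stir the washed suspension bushes round so that they dry evenly, until all five, the middle one too, lie more than their own width away from where each began. Touch the bushes only with the rod and keep them all in the bowl. Then stand the rod, foot down, in the empty tall cup and let go, leaving the brush, spray can, grease tub and wrench where they are.

Things in the scene. Friction and masses are not known exactly. Their poses are not given: they have to be found in the camera images.
- bowl: dark steel bowl fixed to the bench, flat-bottomed, 216 mm across the rim, 60 mm high, almost straight 4 mm wall, inner radius 96 mm at the bottom and 104 mm at the rim; origin at the centre of its underside, inner floor 5 mm above it, z up
- bush1: one of five alike loose white nylon bushes standing flat in the bowl: round, 32 mm diameter, 28 mm high, dark bore, about 0.03 kg, smooth; origin at the centre of its underside
- bush2: one of five alike loose white nylon bushes standing flat in the bowl: round, 32 mm diameter, 28 mm high, dark bore, about 0.03 kg, smooth; origin at the centre of its underside
- bush3: one of five alike loose white nylon bushes standing flat in the bowl: round, 32 mm diameter, 28 mm high, dark bore, about 0.03 kg, smooth; origin at the centre of its underside
- bush4: one of five alike loose white nylon bushes standing flat in the bowl: round, 32 mm diameter, 28 mm high, dark bore, about 0.03 kg, smooth; origin at the centre of its underside
- bush5: one of five alike loose white nylon bushes standing flat in the bowl: round, 32 mm diameter, 28 mm high, dark bore, about 0.03 kg, smooth; origin at the centre of its underside
- stirrer: stirring rod standing upright in the short cup, 165 mm long, about 0.15 kg: steel foot 22 mm diameter (lowest 30 mm), steel shaft 12 mm diameter (30 to 90 mm), round wooden handle 20 mm diameter (90 to 165 mm); origin at the centre of the foot's underside, z along the rod to the handle
- stirrer_grip (a point): point on the stirring rod's axis in the wooden handle, 125 mm above the foot's underside
- stirrer_tip (a point): centre of the underside of the stirring rod's foot
- short_cup: short round aluminium cup fixed to the bench, 54 mm outer and 48 mm inner diameter, 50 mm high, in which the stirring rod starts; origin at the centre of its underside, inner floor 5 mm up
- empty_cup: tall round aluminium cup fixed to the bench, 54 mm outer and 48 mm inner diameter, 90 mm high, empty; origin at the centre of its underside, inner floor 5 mm up. The three cups' places are swapped from run to run
- brush_cup: tall round aluminium cup, same as the empty one, with the brush standing in it; origin at the centre of its underside
- brush: round black-headed brush standing head up in the other tall cup, 185 mm long, head 38 mm diameter (125 to 185 mm), wooden handle 16 mm; origin at its lower end, z up along it; bystander
- spray_can: grey spray can with a white cap, 54 mm diameter, 170 mm high, standing between the cups and the bowl; origin at the centre of its underside; bystander
- grease_tub: white tub with a black lid, 68 mm diameter, 70 mm high, standing beyond the spray can; origin at the centre of its underside; bystander
- wrench: steel wrench lying on the bench beyond the bowl, 180 mm long along its x axis; bystander
Mind the look-alikes: they are no part of the job. What is shaped like the bush2 but pink is not meant.

How it is judged:
On the way:
1. with the rod's foot in the bowl, all five bushes lie more than 30 mm from where each started, at the same moment (distance of each of bush1, bush2, bush3, bush4, bush5 from where it was at the start of the episode above 0.03 m and horizontal distance between stirrer_tip and bowl below 0.1 m and z of stirrer_tip in the frame of bowl below 0.055 m), for 0.1 s.
At the end, for the whole second after the job is handed in: the rod is at rest in the empty tall cup with its foot on the cup's floor (within 15 mm of its underside's height, 24 mm of its axis), handle up, leaning less than 0.5 rad; all five bushes are at rest in the bowl (horizontal distance between stirrer_tip and empty_cup below 0.024 m and z of stirrer_tip in the frame of empty_cup below 0.015 m and angle between stirrer's own z axis and vertical below 0.5 rad and linear speed of stirrer below 0.02 m/s and horizontal distance between each of bush1, bush2, bush3, bush4, bush5 and bowl below 0.103 m and z of each of bush1, bush2, bush3, bush4, bush5 in the frame of bowl below 0.06 m and linear speed of each of bush1, bush2, bush3, bush4, bush5 below 0.03 m/s); the robot touches nothing.
It fails at once if the gripper or arm touches a bush (contact force between any of the fingers, the arm and bush1 above 0.5 N or contact force between any of the fingers, the arm and bush2 above 0.5 N or contact force between any of the fingers, the arm and bush3 above 0.5 N or contact force between any of the fingers, the arm and bush4 above 0.5 N or contact force between any of the fingers, the arm and bush5 above 0.5 N).
It fails at once if a bush leaves the bowl (not (horizontal distance between each of bush1, bush2, bush3, bush4, bush5 and bowl below 0.103 m and z of each of bush1, bush2, bush3, bush4, bush5 in the frame of bowl below 0.06 m)).
It fails at once if the brush, spray can, grease tub or wrench is moved by more than 25 mm or one of the upright ones is tipped over (distance of any of brush, spray_can, grease_tub, wrench from where it was at the start of the episode above 0.025 m or angle between any of brush, spray_can, grease_tub's own z axis and vertical above 0.5 rad).
It also fails if it takes over 72 s, if anything falls off the work surface, if the arm or the gripper's body presses on something with over 40 N, if the wrist force passes 120 N, or if a joint passes its speed limit or range.

## Robot

A 6-joint arm with a two-finger parallel gripper is mounted at the origin on the work surface. World frame = base frame: x ahead of the robot, y to its left, z up, the work surface at z = 0. Lengths are in m, angles in rad, forces in N, time in s.
With the tool pointing down it reaches from about 0.3 to 0.875 m from the base axis. Payload 6.4 kg.
Tool frame: the origin (TCP) lies midway between the tips of the shut fingers; the grasp point (between the pads) lies 19 mm behind it; z points along the fingers, y is the line along which they close (so a half turn about z gives the same grasp; the last joint's range is limited). The gripper opens to 85 mm and grips with 20 to 120 N. Pads are 22 mm wide; open, the fingers measure 114 mm over their backs; the gripper's body (76 mm by 85 mm) begins 54 mm behind the grasp point. The pads swing forward as they close: fully open they stand 13 mm farther back than shut.
Start: joints at [-1.309, 0.181, 1.607, -0, 1.354, -0.206], TCP at [0.259, -0.513, 0.231] pointing down, gripper open.
Joint ranges: [-2.99, 2.99], [-0.89, 2.07], [0.3, 2.58], [-1.14, 4.28], [0, 2.63], [-3.12, 3.12]. Speed limits (rad/s): [2.57, 2.57, 3.01, 3.14, 3.14, 3.14].

## Interface

Orientations are given as a rotation vector (axis times angle).
In Python, from station import telemetry, cams, order gives the robot as it stands. The module is installed in compiled form; this text tells all that it offers.
- The arm moves only by the tool move_arm, never from a script. Its argument "series" is a list of rows, each an object with "slide": the shift along the tool's x, y, z in m, a list of three; "yaw": the turn about the tool's z in rad. A call has 1 to 12 rows; each row is the pose to reach, as a shift and turn from the pose commanded when the call began, along the tool's axes at that moment; what a row does not reach only later rows make up. A row lasts 1/12 s, in which the tool goes at most 41.7 mm and 7.16 degrees, less where a joint would pass 70% of its speed; a pose out of reach is approached as far as the arm can. A call with a gripper value outside its range is refused whole. "claw" is the finger opening in m, from 0 to 0.0854, set as the call begins (left out, the last holds). The fingers move at their own pace and stop on an object; "squeeze" is the grip in N (left out, the last holds). Time passes only in rows, so rows that repeat a pose let the fingers close. It gives the time, the measured TCP pose, the force, the opening and the grip force at its end, in the units of the state.
- telemetry.sense(): the state, without advancing time (a new reading comes with each control period).
- cams.read_camera(name): name is "scene" or "top" or "wrist"; returns a dict with "img" (400x640x3 uint8, red, green, blue), "vfov" (degrees; the focal length in pixels is half the picture's height over the tangent of half this angle, whatever the lens; pixels are square), "cx", "cy" (the principal point, pixels), "view" (4x4, takes a point from world to camera coordinates). Camera axes: x right, y down, z forward; pixel columns grow to the right and rows downward; lengths in m; the calibration is good to about 2 mm. The wrist camera is an equidistant fisheye: a pixel r from the principal point sees the ray r / f radians off the axis. A picture is of the moment at which its call begins. There is no depth.
- order.hand_in(): hands the job in; it is judged then, once.
The state is a dict: "time_s": time; "joint_positions": joint angles; "joint_vel": joint speeds; "effort": joint torques, N m; "tool_pos": TCP position; "tool_rot": TCP orientation; "wrist_force": force on the tool from outside, world axes, zero at the start; "moment": the same for the moment, N m; "opening": opening from 0.0 (shut) to 1.0 (fully open); "grasp_force": force on a finger pad.
Only numpy, scipy, OpenCV 4.12 (cv2) and the standard library are available. Lean on these libraries where they do the work, as an engineer would, in place of code of your own. Each camera call takes 0.05 s, during which the arm holds its last target. There are 200 camera calls.

## Working session

There is one attempt and no reset: what is moved stays moved. The work goes in short steps, Python scripts to look and compute and a tool call to move; the robot and the scene stay as the last step left them, time stands still between calls to the robot, and variables do not carry over. Pictures are saved under pics/ and viewed, at most 10 in all, crops included, and the job is handed in when it is done.

Besides the shell and the picture viewer there is one more tool, called in YAML: its name, and indented under it one key for each argument. move_arm: Moves the arm, as the interface text tells. Its arguments: {"type":"object","properties":{"series":{"type":"array"},"claw":{"type":"number"},"squeeze":{"type":"number"}},"required":["series"]}

```bash
mkdir -p pics; cat > h.py <<'E'
import numpy as np, cv2
from station import telemetry, cams, order
def snap(n,f=None):
    c=cams.read_camera(n)
    if f: cv2.imwrite('pics/'+f,np.ascontiguousarray(c['img'][:,:,::-1]))
    return c
def foc(c): return 200/np.tan(np.radians(c['vfov'])/2)
def ray(c,u,v,z):
    V=np.array(c['view']);R=V[:3,:3];o=-R.T@V[:3,3]
    d=R.T@np.array([(u-c['cx'])/foc(c),(v-c['cy'])/foc(c),1]);return o+d*(z-o[2])/d[2]
def proj(c,p):
    V=np.array(c['view']);q=V[:3,:3]@np.array(p)+V[:3,3];return foc(c)*q[:2]/q[2]+[c['cx'],c['cy']]
E
python3 - <<'E'
from h import *
import pickle
np.set_printoptions(precision=4,suppress=True)
cs={}
for n in('top','scene'):
    c=cs[n]=snap(n,n+'0.png');V=np.array(c['view']);print(n,-V[:3,:3].T@V[:3,3],V[:3,:3],foc(c),c['cx'],c['cy'])
pickle.dump(cs,open('c0.pkl','wb'))
print(telemetry.sense())
E
```

```text
top [ 0.4124 -0.0241  1.181 ] [[-0.0006 -1.      0.0032]
 [-0.9934  0.0002 -0.1146]
 [ 0.1146 -0.0032 -0.9934]] 476.10847670590596 319.37948066130224 204.0196999562691
scene [ 1.4167 -0.1279  0.7936] [[ 0.1376  0.9905 -0.0066]
 [ 0.6066 -0.0895 -0.7899]
 [-0.783   0.1047 -0.6131]] 513.5495792033984 315.9298998034975 196.20974625035475
{'time_s': 0.1, 'joint_positions': array([-1.3093,  0.1815,  1.6079, -0.    ,  1.3538, -0.2063]), 'joint_vel': array([ 0.0011, -0.0022, -0.0016,  0.0003, -0.0013,  0.0007]), 'effort': array([  0.0006, -44.5877, -35.2239,  -0.0003,   0.0041,   0.    ]), 'tool_pos': array([ 0.2592, -0.5128,  0.2305]), 'tool_rot': array([-3.0546, -0.7278,  0.0001]), 'wrist_force': array([0.1735, 0.1342, 0.5173]), 'moment': array([0.0433, 0.0169, 0.0323]), 'grasp_force': 0.0, 'opening': 1.0037764539636596}
```

View pics/top0.png

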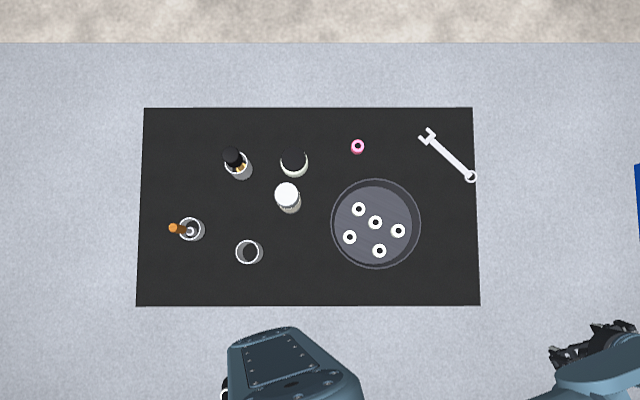

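View pics/scene0.png

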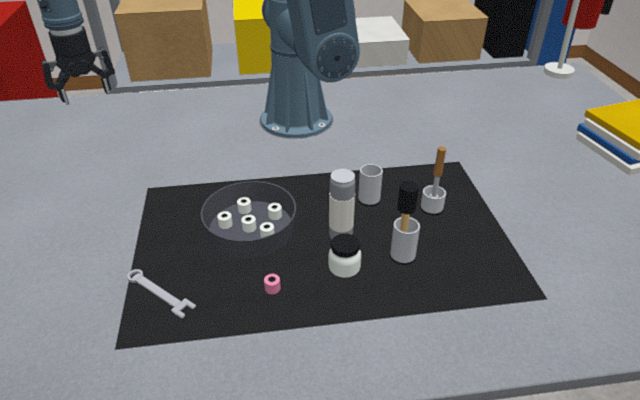

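The top view shows the rod in the short cup (190,230), its handle at (173,228), the empty tall cup at (249,251), the spray can at (287,195), the bowl at (376,224) and the five bushes around it. The scene view shows the rod at about (437,175) with its handle top near (440,148).

```bash
cat >> h.py <<'E'
def bushes(c):
    g=c['img'].astype(int);m=((g.min(2)>165)&(g.max(2)-g.min(2)<30)).astype(np.uint8)
    b=ray0=proj(c,BOWL+[0.03]);yy,xx=np.mgrid[:400,:640];m[(xx-b[0])**2+(yy-b[1])**2>42**2]=0
    return m
BOWL=[0.36,-0.14]
def tri(a,pa,b,pb):
    A=[];r=[]
    for c,p in((a,pa),(b,pb)):
        V=np.array(c['view']);f=foc(c)
        for k,cc in((0,c['cx']),(1,c['cy'])):
            w=f*V[k]-(p[k]-cc)*V[2];A.append(w[:3]);r.append(-w[3])
    return np.linalg.lstsq(np.array(A),np.array(r),rcond=None)[0]
E
python3 - <<'E'
from h import *
import pickle
np.set_printoptions(precision=4,suppress=True)
cs=pickle.load(open('c0.pkl','rb'));t=cs['top'];s=cs['scene']
for n,u,v,z in(('short',190.5,229.5,.05),('empty',249,250.5,.09),('brushc',238,165,.09),('spraytop',287,194,.17),('grease',293,160,.07),('bowl',376,223.5,.06)): print(n,ray(t,u,v,z))
for n,u,v,z in(('short',433.5,192,.05),('empty',371,170,.09),('spraytop',343,173,.17),('bowl',249,205,.06)): print('s',n,ray(s,u,v,z))
for n,c in(('t',t),('s',s)):
    g=c['img'].astype(int);m=(g[:,:,0]-g[:,:,2]>50).astype(np.uint8)
    x0=(150,215,210,250) if n=='t' else (425,140,450,185)
    q=np.zeros_like(m);q[x0[1]:x0[3],x0[0]:x0[2]]=m[x0[1]:x0[3],x0[0]:x0[2]]
    ys,xs=np.nonzero(q);print(n,len(xs),xs.min(),xs.max(),ys.min(),ys.max(),xs.mean(),ys.mean())
    if n=='t':
        m=bushes(c);k,l,st,ce=cv2.connectedComponentsWithStats(m)
        for i in range(1,k):
            if st[i,4]>20: print(st[i],ce[i],ray(t,st[i,0]+st[i,2]/2-.5,st[i,1]+st[i,3]/2-.5,.025))
    x,y,x2,y2=(150,140,420,280) if n=='t' else (330,130,460,270)
    cv2.imwrite(f'pics/z{n}.png',cv2.resize(np.ascontiguousarray(c['img'][y:y2,x:x2,::-1]),None,fx=2.9 if n=='t' else 4,fy=2.9 if n=='t' else 4,interpolation=cv2.INTER_CUBIC))
E
```

```text
short [0.482  0.2783 0.05  ]
empty [0.4316 0.1329 0.09  ]
brushc [0.6297 0.1618 0.09  ]
spraytop [0.5506 0.042  0.17  ]
grease [0.6457 0.0349 0.07  ]
bowl [ 0.4954 -0.1613  0.06  ]
s short [0.4918 0.2783 0.05  ]
s empty [0.4362 0.1365 0.09  ]
s spraytop [0.5498 0.0458 0.17  ]
s bowl [ 0.49   -0.1583  0.06  ]
t 143 168 185 223 233 176.43356643356643 228.0
[372 244  14  14 131] [378.7099 250.3893] [ 0.4326 -0.1707  0.025 ]
[334 306  66  17 763] [366.481  313.1743] [ 0.282  -0.1399  0.025 ]
s 207 434 445 147 175 439.5507246376812 161.17874396135267
```

View pics/zt.png

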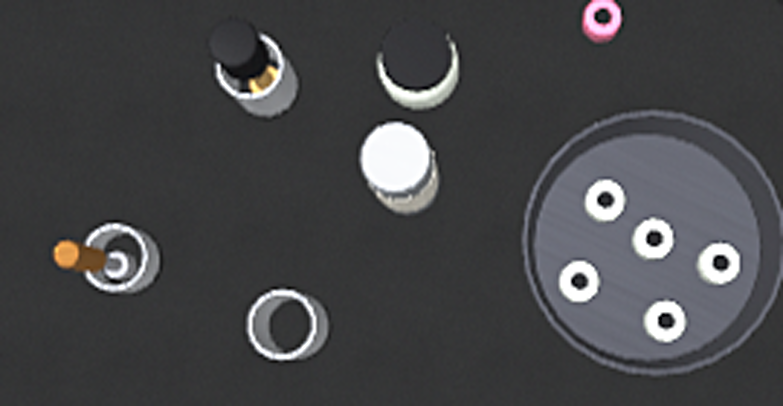

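View pics/zs.png

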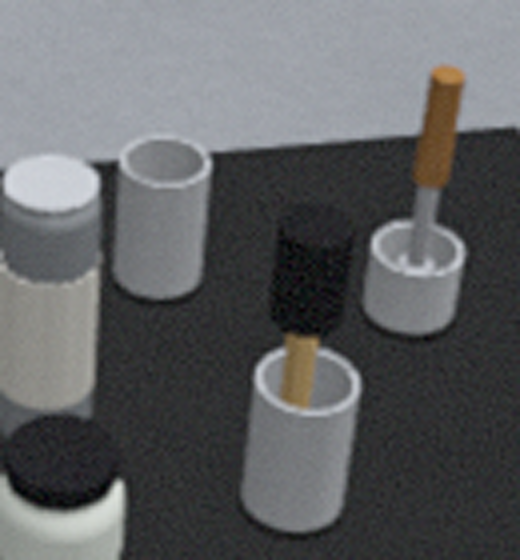

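The zoomed top view shows the handle top at about (172.8,227.6), the short cup's rim centre at (190,228.6) and the empty cup's rim centre at (247.6,251.9). In the zoomed scene view these are at (441.6,148.5), (434.4,192.5) and (371.1,170.4). The rod stands nearly upright.

```bash
sed -i 's/^BOWL=.*/BOWL=[0.4935,-0.160]/' h.py; python3 - <<'E'
from h import *
import pickle
np.set_printoptions(precision=4,suppress=True)
cs=pickle.load(open('c0.pkl','rb'));t=cs['top'];s=cs['scene']
T=lambda x,y:(150+x/2.9-.3,140+y/2.9-.3);S=lambda x,y:(330+x/4-.4,130+y/4-.4)
for n,a,b in(('htop',(66,254),(446.5,74)),('hbot',(104,261),(432,185)),('short',(116,257),(417.5,250)),('empty',(283,324.5),(164.5,161.5)),('spray',(396,157),(52,184))):
    print(n,tri(t,T(*a),s,S(*b)))
print('foot',ray(t,*T(118,264),.035))
print('bowl',ray(t,*T(654,243),.06))
m=bushes(t);k,l,st,ce=cv2.connectedComponentsWithStats(m)
P=[]
for i in range(1,k):
    if 60<st[i,4]<300: P.append(ray(t,st[i,0]+st[i,2]/2-.5,st[i,1]+st[i,3]/2-.5,.033));print(st[i],P[-1])
np.save('b0.npy',P)
E
```

```text
htop [0.4794 0.2853 0.1651]
hbot [0.4802 0.2834 0.0878]
short [0.4852 0.2821 0.0443]
empty [0.4292 0.1376 0.0851]
spray [0.5517 0.0444 0.1648]
foot [0.48   0.2825 0.035 ]
bowl [ 0.4954 -0.1594  0.06  ]
[352 202  14  14 125] [ 0.5338 -0.1226  0.033 ]
[368 215  14  14 125] [ 0.5022 -0.161   0.033 ]
[391 224  14  14 133] [ 0.4804 -0.2162  0.033 ]
[343 230  14  14 124] [ 0.466  -0.1003  0.033 ]
[372 244  14  14 131] [ 0.4324 -0.1697  0.033 ]
```

move_arm:
  series:
    - {"slide": [0.028,-0.031,0],"yaw": 0.1}
    - {"slide": [0.056,-0.061,0],"yaw": 0.2}
    - {"slide": [0.084,-0.092,0],"yaw": 0.3}
    - {"slide": [0.112,-0.123,0],"yaw": 0.4}
    - {"slide": [0.14,-0.154,0],"yaw": 0.468}
    - {"slide": [0.167,-0.184,0],"yaw": 0.468}
    - {"slide": [0.195,-0.215,0],"yaw": 0.468}
    - {"slide": [0.223,-0.246,0],"yaw": 0.468}
    - {"slide": [0.251,-0.276,0],"yaw": 0.468}
    - {"slide": [0.279,-0.307,0],"yaw": 0.468}
    - {"slide": [0.279,-0.307,0],"yaw": 0.468}
    - {"slide": [0.279,-0.307,0],"yaw": 0.468}
  claw: 0.085
  squeeze: 90

```text
time_s: 1.1
tool_pos: [0.3701, -0.111, 0.2311]
tool_rot: [-3.142, -0.009, 0.0]
wrist_force: [0.3, 0.5, 0.9]
opening: 0.998
grasp_force: 0.0
```

move_arm:
  series:
    - {"slide": [0.01,-0.037,0],"yaw": 0}
    - {"slide": [0.02,-0.075,0],"yaw": 0}
    - {"slide": [0.03,-0.112,0],"yaw": 0}
    - {"slide": [0.04,-0.15,0],"yaw": 0}
    - {"slide": [0.05,-0.187,0],"yaw": 0}
    - {"slide": [0.06,-0.225,0],"yaw": 0}
    - {"slide": [0.07,-0.262,0],"yaw": 0}
    - {"slide": [0.08,-0.3,0],"yaw": 0}
    - {"slide": [0.093,-0.337,0],"yaw": 0}
    - {"slide": [0.109,-0.375,0],"yaw": 0}
    - {"slide": [0.109,-0.394,0],"yaw": 0}
    - {"slide": [0.109,-0.394,0],"yaw": 0}

```text
time_s: 2.1
tool_pos: [0.48, 0.2823, 0.2304]
tool_rot: [-3.141, -0.002, 0.002]
wrist_force: [-0.7, -0.0, -0.5]
opening: 1.0
grasp_force: 0.0
```

```bash
python3 - <<'E'
from h import *
c=snap('wrist');i=c['img'];cv2.imwrite('pics/w1.png',np.ascontiguousarray(i[:,:,::-1]))
V=np.array(c['view']);f=foc(c);print(telemetry.sense()['tool_pos'])
for z in(.17,.13,.1):
    q=V[:3,:3]@[.4795,.2835,z]+V[:3,3];th=np.arctan2(np.hypot(*q[:2]),q[2]);print(z,q[:2]/np.hypot(*q[:2])*th*f+[c['cx'],c['cy']])
E
```

```text
[0.479672   0.2804941  0.23029263]
0.17 [314.30884954 213.50581414]
0.13 [314.54213761 195.96697704]
0.1 [314.67704001 185.88977535]
```

View pics/w1.png

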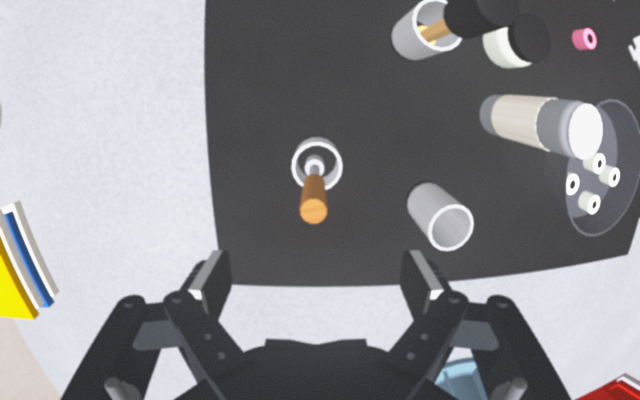

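The wrist view shows the handle top at (313,211), within about 2 px of the predicted (314,213.5), so the rod is centred between the fingers. I'll descend and grip.

move_arm:
  series:
    - {"slide": [0.001,-0.002,0.02],"yaw": 0}
    - {"slide": [0.001,-0.002,0.045],"yaw": 0}
    - {"slide": [0.001,-0.002,0.07],"yaw": 0}
    - {"slide": [0.001,-0.002,0.09],"yaw": 0}
    - {"slide": [0.001,-0.002,0.105],"yaw": 0}
    - {"slide": [0.001,-0.002,0.115],"yaw": 0}
    - {"slide": [0.001,-0.002,0.12],"yaw": 0}
    - {"slide": [0.001,-0.002,0.12],"yaw": 0}

```text
time_s: 2.82
tool_pos: [0.4799, 0.2811, 0.1104]
tool_rot: [3.141, -0.003, -0.003]
wrist_force: [0.4, -0.2, -1.1]
opening: 0.995
grasp_force: 0.0
```

move_arm:
  series:
    - {"slide": [0,0,0],"yaw": 0}
    - {"slide": [0,0,0],"yaw": 0}
    - {"slide": [0,0,0],"yaw": 0}
    - {"slide": [0,0,0],"yaw": 0}
    - {"slide": [0,0,0],"yaw": 0}
    - {"slide": [0,0,0],"yaw": 0}
    - {"slide": [0,0,0],"yaw": 0}
    - {"slide": [0,0,0],"yaw": 0}
    - {"slide": [0,0,0],"yaw": 0}
    - {"slide": [0,0,0],"yaw": 0}
  claw: 0
  squeeze: 90

```text
time_s: 3.65
tool_pos: [0.4805, 0.283, 0.112]
tool_rot: [-3.141, 0.0, -0.002]
wrist_force: [-0.9, 0.9, 5.7]
opening: 0.21
grasp_force: 87.6
```

move_arm:
  series:
    - {"slide": [0,0,-0.01],"yaw": 0}
    - {"slide": [0,0,-0.03],"yaw": 0}
    - {"slide": [0,0,-0.055],"yaw": 0}
    - {"slide": [0,0,-0.08],"yaw": 0}
    - {"slide": [0,0,-0.1],"yaw": 0}
    - {"slide": [-0.005,0.01,-0.115],"yaw": 0}
    - {"slide": [-0.015,0.03,-0.115],"yaw": 0}
    - {"slide": [-0.03,0.055,-0.115],"yaw": 0}
    - {"slide": [-0.042,0.085,-0.115],"yaw": 0}
    - {"slide": [-0.05,0.115,-0.115],"yaw": 0}
    - {"slide": [-0.05,0.14,-0.115],"yaw": 0}
    - {"slide": [-0.05,0.15,-0.115],"yaw": 0}

```text
time_s: 4.65
tool_pos: [0.429, 0.1302, 0.2262]
tool_rot: [3.14, -0.003, -0.001]
wrist_force: [1.6, 0.1, -1.4]
opening: 0.209
grasp_force: 88.2
```

move_arm:
  series:
    - {"slide": [0,0.02,0],"yaw": 0}
    - {"slide": [0,0.05,0],"yaw": 0}
    - {"slide": [0,0.085,0],"yaw": 0}
    - {"slide": [0,0.12,0],"yaw": 0}
    - {"slide": [0.01,0.155,0],"yaw": 0}
    - {"slide": [0.03,0.19,0],"yaw": 0}
    - {"slide": [0.05,0.225,0],"yaw": 0}
    - {"slide": [0.07,0.26,0],"yaw": 0}
    - {"slide": [0.09,0.29,0],"yaw": 0}
    - {"slide": [0.105,0.315,0],"yaw": 0}
    - {"slide": [0.115,0.333,0],"yaw": 0}
    - {"slide": [0.115,0.333,0],"yaw": 0}

```text
time_s: 5.65
tool_pos: [0.5462, -0.204, 0.2257]
tool_rot: [3.141, -0.005, 0.0]
wrist_force: [-0.4, -0.0, -1.0]
opening: 0.218
grasp_force: 88.3
```

```bash
cat >> h.py <<'E'
def wray(c,u,v,z):
    V=np.array(c['view']);R=V[:3,:3];o=-R.T@V[:3,3];p=np.array([u-c['cx'],v-c['cy']]);r=np.hypot(*p);th=r/foc(c)
    d=R.T@np.r_[p/r*np.sin(th),np.cos(th)];return o+d*(z-o[2])/d[2]
def wproj(c,P):
    V=np.array(c['view']);q=V[:3,:3]@np.array(P)+V[:3,3];n=np.hypot(*q[:2]);return q[:2]/n*np.arctan2(n,q[2])*foc(c)+[c['cx'],c['cy']]
def rect(c,f,cen,half,z,s=2500):
    "plan view at height z: up=+x, left=+y"
    n=int(2*half*s);M=np.zeros((n,n,2),np.float32)
    for i in range(n):
        for j in range(n): M[i,j]=wproj(c,(cen[0]+half-i/s,cen[1]+half-j/s,z))
    im=cv2.remap(c['img'],M[...,0],M[...,1],cv2.INTER_LINEAR)
    cv2.imwrite('pics/'+f,np.ascontiguousarray(im[:,:,::-1]));return im
E
python3 - <<'E'
from h import *
c=snap('wrist','w2.png');print(telemetry.sense()['tool_pos'],c['cx'],c['cy'],foc(c));rect(c,'r2.png',(.495,-.16),.11,.033)
for b in np.load('b0.npy'): print(wproj(c,b))
E
```

```text
[ 0.54528283 -0.20188145  0.22549571] 315.4403148136405 195.52619870738917 309.70691628693146
[244.47449171 181.36374779]
[278.71510631 207.43820403]
[326.28852169 224.69486109]
[231.24717009 235.09754718]
[288.36803364 260.10992103]
```

View pics/w2.png

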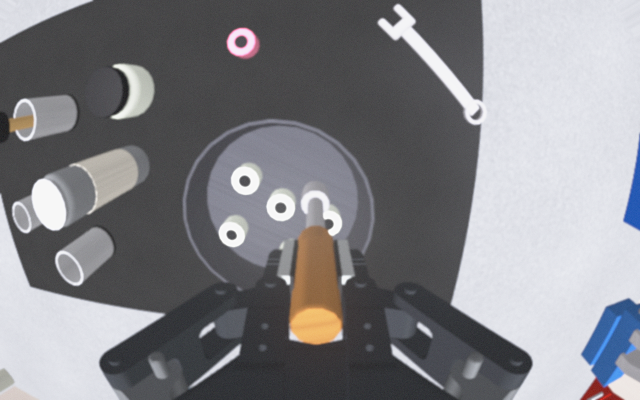

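The wrist view shows the rod held upright with its foot near (316,200). The bushes at (245,180), (280,207) and (232,234) match their computed positions. Next I'll lower the foot into the gap.

move_arm:
  series:
    - {"slide": [0,0,0.02],"yaw": 0}
    - {"slide": [0,0,0.045],"yaw": 0}
    - {"slide": [0,0,0.07],"yaw": 0}
    - {"slide": [0,0,0.09],"yaw": 0}
    - {"slide": [0,0,0.102],"yaw": 0}
    - {"slide": [0,0,0.108],"yaw": 0}
    - {"slide": [0,0,0.108],"yaw": 0}
    - {"slide": [0,0,0.108],"yaw": 0}

```text
time_s: 6.37
tool_pos: [0.5453, -0.2003, 0.1191]
tool_rot: [3.141, 0.0, 0.001]
wrist_force: [0.4, 0.8, -1.2]
opening: 0.208
grasp_force: 88.4
```

```bash
python3 - <<'E'
from h import *
s=telemetry.sense();print(s['tool_pos'],s['wrist_force'])
# arc: ccw, centre (.494,-.16), r .06, from -43deg, slides relative to (.545,-.2)
for a in range(-43,211,9):
    p=np.array([.494,-.16])+.06*np.array([np.cos(np.radians(a)),np.sin(np.radians(a))]);d=p-[.545,-.2];print(a,np.round([d[0],-d[1]],3))
E
```

```text
[ 0.54534314 -0.20028135  0.11911929] [ 0.43190948  0.81632386 -1.19484312]
-43 [-0.007  0.001]
-34 [-0.001 -0.006]
-25 [ 0.003 -0.015]
-16 [ 0.007 -0.023]
-7 [ 0.009 -0.033]
2 [ 0.009 -0.042]
11 [ 0.008 -0.051]
20 [ 0.005 -0.061]
29 [ 0.001 -0.069]
38 [-0.004 -0.077]
47 [-0.01  -0.084]
56 [-0.017 -0.09 ]
65 [-0.026 -0.094]
74 [-0.034 -0.098]
83 [-0.044 -0.1  ]
92 [-0.053 -0.1  ]
101 [-0.062 -0.099]
110 [-0.072 -0.096]
119 [-0.08  -0.092]
128 [-0.088 -0.087]
137 [-0.095 -0.081]
146 [-0.101 -0.074]
155 [-0.105 -0.065]
164 [-0.109 -0.057]
173 [-0.111 -0.047]
182 [-0.111 -0.038]
191 [-0.11  -0.029]
200 [-0.107 -0.019]
209 [-0.103 -0.011]
```

move_arm:
  series:
    - {"slide": [-0.003,-0.012,0],"yaw": 0}
    - {"slide": [0.001,-0.021,0],"yaw": 0}
    - {"slide": [0.003,-0.03,0],"yaw": 0}
    - {"slide": [0.004,-0.04,0],"yaw": 0}
    - {"slide": [0.003,-0.05,0],"yaw": 0}
    - {"slide": [0.001,-0.059,0],"yaw": 0}
    - {"slide": [-0.003,-0.068,0],"yaw": 0}
    - {"slide": [-0.009,-0.075,0],"yaw": 0}
    - {"slide": [-0.016,-0.082,0],"yaw": 0}
    - {"slide": [-0.024,-0.088,0],"yaw": 0}
    - {"slide": [-0.032,-0.092,0],"yaw": 0}
    - {"slide": [-0.041,-0.094,0],"yaw": 0}

```text
time_s: 7.37
tool_pos: [0.5033, -0.1067, 0.1186]
tool_rot: [3.14, 0.001, 0.001]
wrist_force: [1.3, -6.3, -1.2]
opening: 0.214
grasp_force: 88.5
```

move_arm:
  series:
    - {"slide": [-0.01,-0.001,0],"yaw": 0}
    - {"slide": [-0.02,0,0],"yaw": 0}
    - {"slide": [-0.029,0.002,0],"yaw": 0}
    - {"slide": [-0.038,0.006,0],"yaw": 0}
    - {"slide": [-0.045,0.012,0],"yaw": 0}
    - {"slide": [-0.052,0.019,0],"yaw": 0}

```text
time_s: 7.87
tool_pos: [0.4526, -0.1267, 0.119]
tool_rot: [3.14, -0.001, 0.006]
wrist_force: [5.8, -2.5, -0.4]
opening: 0.214
grasp_force: 88.5
```

```bash
python3 - <<'E'
from h import *
import pickle
s=telemetry.sense();print(s['tool_pos'],s['wrist_force'])
a=snap('top');b=snap('wrist')
r=rect(b,'r3.png',(.495,-.16),.11,.033)
p=proj(a,(.495,-.16,.03)).astype(int)
z=cv2.resize(a['img'][p[1]-50:p[1]+50,p[0]-50:p[0]+50],(400,400),interpolation=cv2.INTER_CUBIC)
cv2.imwrite('pics/m3.png',np.ascontiguousarray(np.hstack([cv2.resize(r,(400,400)),z])[:,:,::-1]))
E
```

```text
[ 0.45260205 -0.12665443  0.11902068] [ 5.81481929 -2.53157612 -0.39650575]
```

View pics/m3.png

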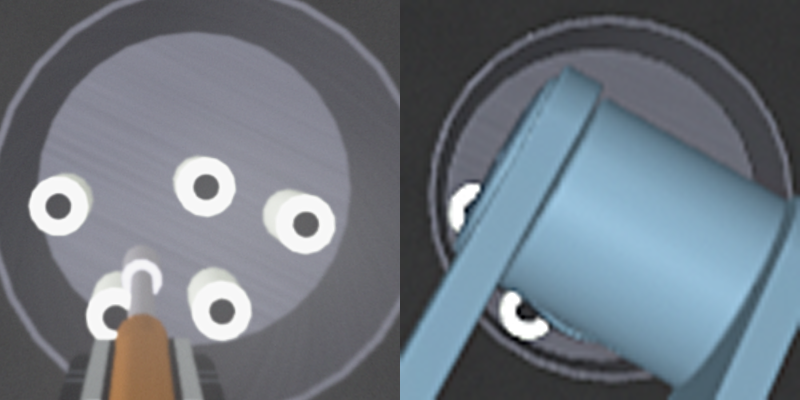

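The plan view on the left (0.55 mm/px) shows the middle bush at (205,187) and two ring bushes at (305,223) and (222,310), all unmoved. The other two were pushed round to (58,205) and (115,315). I'll continue the sweep at a slightly larger radius.

move_arm:
  series:
    - {"slide": [-0.01,0.005,0],"yaw": 0}
    - {"slide": [-0.014,0.014,0],"yaw": 0}
    - {"slide": [-0.017,0.025,0],"yaw": 0}
    - {"slide": [-0.018,0.035,0],"yaw": 0}
    - {"slide": [-0.017,0.045,0],"yaw": 0}
    - {"slide": [-0.014,0.055,0],"yaw": 0}
    - {"slide": [-0.01,0.065,0],"yaw": 0}
    - {"slide": [-0.004,0.074,0],"yaw": 0}
    - {"slide": [0.003,0.081,0],"yaw": 0}
    - {"slide": [0.003,0.081,0],"yaw": 0}

```text
time_s: 8.8
tool_pos: [0.4576, -0.2056, 0.1184]
tool_rot: [-3.136, 0.003, -0.005]
wrist_force: [4.9, 9.2, -0.1]
opening: 0.209
grasp_force: 89.7
```

```bash
cat >> h.py <<'E'
def look(f):
    s=telemetry.sense();print(s['tool_pos'],s['wrist_force'])
    b=snap('wrist');r=cv2.resize(rect(b,f,(.495,-.16),.11,.033),(400,400))
    cv2.imwrite('pics/'+f,np.ascontiguousarray(r[:,:,::-1]))
E
python3 -c "
from h import *
look('r4.png')"
```

```text
[ 0.45755439 -0.20560961  0.11838918] [ 4.90894563  9.23638088 -0.13535166]
```

View pics/r4.png

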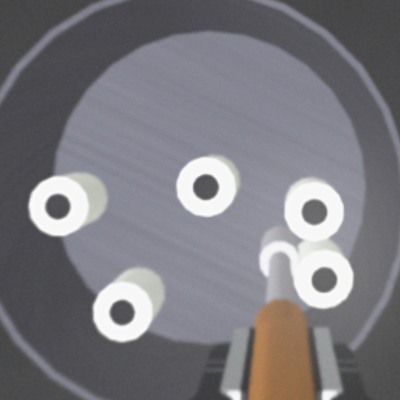

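The plan view shows the middle bush still at (205,187) and one bush at (325,280), moved about 60 mm. Another at (313,210) is barely moved, and the two already-moved bushes sit at (58,205) and (122,312). Next I'll push the middle bush towards +x, then go back behind the (313,210) bush.

move_arm:
  series:
    - {"slide": [0.003,-0.012,0],"yaw": 0}
    - {"slide": [0.005,-0.024,0],"yaw": 0}
    - {"slide": [0.014,-0.028,0],"yaw": 0}
    - {"slide": [0.023,-0.032,0],"yaw": 0}
    - {"slide": [0.032,-0.036,0],"yaw": 0}
    - {"slide": [0.042,-0.04,0],"yaw": 0}
    - {"slide": [0.051,-0.045,0],"yaw": 0}
    - {"slide": [0.06,-0.049,0],"yaw": 0}
    - {"slide": [0.066,-0.052,0],"yaw": 0}
    - {"slide": [0.045,-0.038,0],"yaw": 0}
    - {"slide": [0.02,-0.022,0],"yaw": 0}
    - {"slide": [0.011,0.002,0],"yaw": 0}

```text
time_s: 9.85
tool_pos: [0.4637, -0.2066, 0.1173]
tool_rot: [-3.139, -0.004, 0.005]
wrist_force: [-0.5, 1.3, -1.7]
opening: 0.211
grasp_force: 88.8
```

move_arm:
  series:
    - {"slide": [0.004,0.004,0],"yaw": 0}
    - {"slide": [0.008,0.007,0],"yaw": 0}
    - {"slide": [0.018,0.009,0],"yaw": 0}
    - {"slide": [0.028,0.01,0],"yaw": 0}
    - {"slide": [0.038,0.009,0],"yaw": 0}
    - {"slide": [0.046,0.007,0],"yaw": 0}
    - {"slide": [0.053,0.003,0],"yaw": 0}
    - {"slide": [0.053,0.003,0],"yaw": 0}

```text
time_s: 10.52
tool_pos: [0.5208, -0.2107, 0.1185]
tool_rot: [3.141, 0.002, 0.002]
wrist_force: [0.5, 0.2, -0.8]
opening: 0.212
grasp_force: 89.9
```

```bash
python3 -c "
from h import *
look('r5.png')"
```

```text
[ 0.52084331 -0.21072849  0.11845313] [ 0.51792013  0.18723416 -0.83463457]
```

View pics/r5.png

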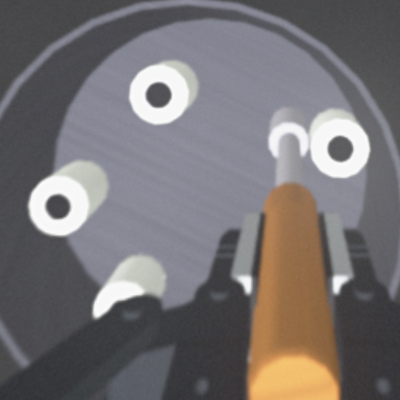

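The plan view shows the middle bush now at (158,95), moved about 56 mm, and the other at (340,150), moved about 47 mm. The bush at the lower left has moved only about 37 mm, so I'll push it a bit further for margin.

move_arm:
  series:
    - {"slide": [-0.013,-0.026,0],"yaw": 0}
    - {"slide": [-0.025,-0.051,0],"yaw": 0}
    - {"slide": [-0.037,-0.073,0],"yaw": 0}
    - {"slide": [-0.047,-0.093,0],"yaw": 0}
    - {"slide": [-0.055,-0.109,0],"yaw": 0}
    - {"slide": [-0.062,-0.105,0],"yaw": 0}
    - {"slide": [-0.068,-0.098,0],"yaw": 0}
    - {"slide": [-0.073,-0.09,0],"yaw": 0}
    - {"slide": [-0.076,-0.081,0],"yaw": 0}
    - {"slide": [-0.078,-0.072,0],"yaw": 0}
    - {"slide": [-0.078,-0.063,0],"yaw": 0}
    - {"slide": [-0.078,-0.063,0],"yaw": 0}

```text
time_s: 11.57
tool_pos: [0.4412, -0.1511, 0.1186]
tool_rot: [3.14, -0.004, 0.001]
wrist_force: [0.7, -0.0, -2.3]
opening: 0.211
grasp_force: 89.8
```

```bash
cat >> h.py <<'E'
def wb():
    c=snap('wrist');s=2000;im=rect(c,'tmp.png',(.495,-.16),.11,.033,s).astype(int)
    m=((im.min(2)>215)&(im.max(2)-im.min(2)<25)).astype(np.uint8);k,l,st,ce=cv2.connectedComponentsWithStats(m)
    for i in range(1,k):
        if st[i,4]>400:
            u=st[i,0]+st[i,2]/2;v=st[i,1]+st[i,3]/2;print(np.round([.605-v/s,-.05-u/s],3),st[i,2:])
E
python3 -c "
from h import *
print(telemetry.sense()['tool_pos'],telemetry.sense()['wrist_force']);wb()"
```

```text
[ 0.4412365  -0.15112219  0.11855574] [ 0.6588709  -0.02464247 -2.31234789]
[ 0.552 -0.138] [  64   65 2559]
[ 0.523 -0.234] [  76   64 3038]
[ 0.496 -0.082] [  64   65 2554]
[ 0.452 -0.22 ] [  73   70 3093]
[ 0.448 -0.149] [ 45  38 783]
[ 0.426 -0.13 ] [  55   74 2149]
```

move_arm:
  series:
    - {"slide": [0,0,-0.015],"yaw": 0}
    - {"slide": [0,0,-0.045],"yaw": 0}
    - {"slide": [0,0,-0.08],"yaw": 0}
    - {"slide": [0,0,-0.1],"yaw": 0}
    - {"slide": [0,-0.015,-0.108],"yaw": 0}
    - {"slide": [-0.002,-0.05,-0.108],"yaw": 0}
    - {"slide": [-0.004,-0.09,-0.108],"yaw": 0}
    - {"slide": [-0.006,-0.13,-0.108],"yaw": 0}
    - {"slide": [-0.008,-0.17,-0.108],"yaw": 0}
    - {"slide": [-0.01,-0.21,-0.108],"yaw": 0}
    - {"slide": [-0.011,-0.25,-0.108],"yaw": 0}
    - {"slide": [-0.011,-0.275,-0.108],"yaw": 0}

```text
time_s: 12.62
tool_pos: [0.4291, 0.13, 0.2263]
tool_rot: [-3.14, -0.002, 0.0]
wrist_force: [0.6, -0.8, -2.3]
opening: 0.214
grasp_force: 89.5
```

move_arm:
  series:
    - {"slide": [0,-0.01,0],"yaw": 0}
    - {"slide": [0,-0.01,0],"yaw": 0}
    - {"slide": [0,-0.01,0],"yaw": 0}
    - {"slide": [0,-0.01,0],"yaw": 0}

```text
time_s: 12.95
tool_pos: [0.4301, 0.1356, 0.2261]
tool_rot: [3.141, -0.002, -0.001]
wrist_force: [0.3, -0.1, -2.1]
opening: 0.21
grasp_force: 89.6
```

```bash
python3 - <<'E'
from h import *
np.set_printoptions(precision=4,suppress=True)
t=telemetry.sense()['tool_pos'];print(t)
c=snap('wrist');i=c['img']
S=4;x,y=int(c['cx'])-95,110
P=lambda p:(wproj(c,p)-[x,y])*S
x0=t[0];y0=t[1]
for z in(t[2]-.1065+.03,t[2]-.1065,t[2]-.0165): print('rod pred',z,P((x0,y0,z)))
print('cup rim pred',P((.43,.137,.09)), x,y)
cv2.imwrite('pics/w6.png',cv2.resize(np.ascontiguousarray(i[y:y+150,x:x+190,::-1]),None,fx=S,fy=S,interpolation=cv2.INTER_CUBIC))
a=snap('top','t6.png');b=np.load('b0.npy')
import pickle;pickle.dump((c,a),open('c6.pkl','wb'))
m=bushes(a);k,l,st,ce=cv2.connectedComponentsWithStats(m)
for j in range(1,k):
    if st[j,4]>40:
        p=ray(a,st[j,0]+st[j,2]/2-.5,st[j,1]+st[j,3]/2-.5,.033);print(st[j],p,np.linalg.norm(b-p,axis=1))
E
```

```text
[0.4301 0.1356 0.2261]
rod pred 0.14961924382684721 [383.3759 380.5172]
rod pred 0.11961924382684723 [383.2339 332.743 ]
rod pred 0.2096192438268472 [383.7863 521.4975]
cup rim pred [377.1065 295.1105] 220 110
[357 195  14  14 122] [ 0.5509 -0.135   0.033 ] [0.0211 0.0552 0.1076 0.0917 0.1235]
[398 207  15  14 132] [ 0.5216 -0.2352  0.033 ] [0.1132 0.0767 0.0454 0.1459 0.1107]
[335 218  14  14 121] [ 0.495  -0.0812  0.033 ] [0.0568 0.0802 0.1358 0.0347 0.1084]
[393 236  14  14 128] [ 0.4515 -0.2205  0.033 ] [0.1279 0.0781 0.0292 0.1211 0.0543]
[356 248  14  14 125] [ 0.4229 -0.1311  0.033 ] [0.1113 0.0848 0.1027 0.053  0.0397]
```

View pics/w6.png

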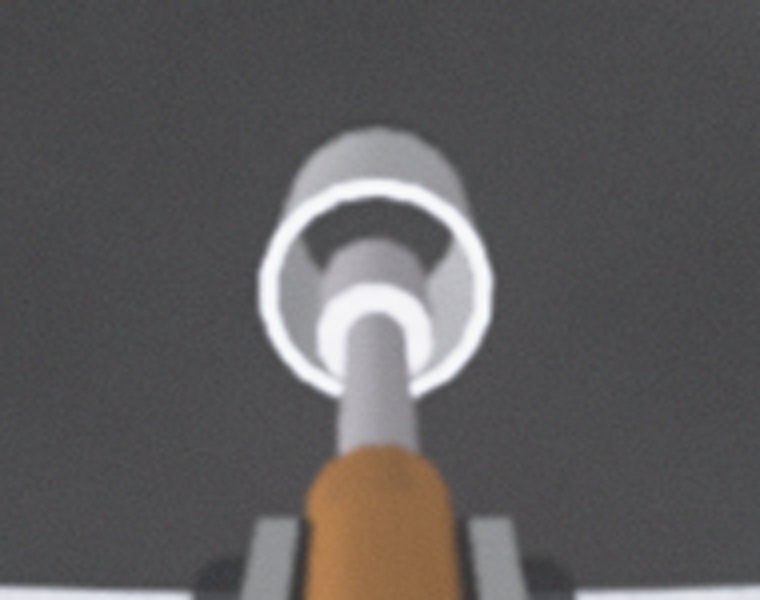

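The picture shows the foot's top ring at (375,341), about 39 px above the prediction, so the rod leans slightly towards +x. The cup's rim is at (376,291), matching the prediction.

```bash
python3 - <<'E'
from h import *
import pickle
c,a=pickle.load(open('c6.pkl','rb'))
f=wray(c,220+375/4,110+341/4,.1496);r=wray(c,220+376/4,110+291/4,.09);b=wray(c,220+375/4,110+290/4,.1196)
print(f,r,b)
g=np.array([.4301,.1356,.245])
print('tip',g+(f-g)*.125/.095)
E
```

```text
[0.4378544  0.13714315 0.1496    ] [0.43099739 0.13725586 0.09      ] [0.439407   0.13730221 0.1196    ]
tip [0.44030316 0.13763046 0.11947368]
```

move_arm:
  series:
    - {"slide": [-0.005,0,0],"yaw": 0}
    - {"slide": [-0.009,0,0],"yaw": 0}
    - {"slide": [-0.009,0,0.01],"yaw": 0}
    - {"slide": [-0.009,0,0.03],"yaw": 0}
    - {"slide": [-0.009,0,0.05],"yaw": 0}
    - {"slide": [-0.009,0,0.07],"yaw": 0}
    - {"slide": [-0.009,0,0.085],"yaw": 0}
    - {"slide": [-0.009,0,0.097],"yaw": 0}
    - {"slide": [-0.009,0,0.105],"yaw": 0}
    - {"slide": [-0.009,0,0.11],"yaw": 0}
    - {"slide": [-0.009,0,0.11],"yaw": 0}

```text
time_s: 13.97
tool_pos: [0.4201, 0.1364, 0.1152]
tool_rot: [3.141, -0.001, -0.003]
wrist_force: [-0.4, 0.4, -0.8]
opening: 0.211
grasp_force: 89.6
```

move_arm:
  series:
    - {"slide": [0,0,0.002],"yaw": 0}
    - {"slide": [0,0,0.003],"yaw": 0}
    - {"slide": [0,0,0.003],"yaw": 0}

```text
time_s: 14.22
tool_pos: [0.4214, 0.1366, 0.1138]
tool_rot: [-3.142, 0.0, -0.002]
wrist_force: [0.0, 0.6, -1.7]
opening: 0.213
grasp_force: 89.6
```

move_arm:
  series:
    - {"slide": [0,0,0],"yaw": 0}
    - {"slide": [0,0,0],"yaw": 0}
    - {"slide": [0,0,0],"yaw": 0}
    - {"slide": [0,0,0],"yaw": 0}
    - {"slide": [0,0,0],"yaw": 0}
    - {"slide": [0,0,0],"yaw": 0}
    - {"slide": [0,0,0],"yaw": 0}
    - {"slide": [0,0,0],"yaw": 0}
  claw: 0.085

```text
time_s: 14.88
tool_pos: [0.4209, 0.1366, 0.1133]
tool_rot: [-3.142, 0.0, 0.0]
wrist_force: [0.3, 1.0, 0.1]
opening: 0.994
grasp_force: 0.0
```

move_arm:
  series:
    - {"slide": [0,0,-0.015],"yaw": 0}
    - {"slide": [0,0,-0.04],"yaw": 0}
    - {"slide": [0,0,-0.065],"yaw": 0}
    - {"slide": [0,0,-0.09],"yaw": 0}
    - {"slide": [0,0,-0.12],"yaw": 0}
    - {"slide": [-0.02,0,-0.135],"yaw": 0}
    - {"slide": [-0.05,0,-0.14],"yaw": 0}
    - {"slide": [-0.08,0,-0.14],"yaw": 0}
    - {"slide": [-0.08,0,-0.14],"yaw": 0}
    - {"slide": [-0.08,0,-0.14],"yaw": 0}

```text
time_s: 15.72
tool_pos: [0.3404, 0.1367, 0.2536]
tool_rot: [-3.141, -0.001, -0.003]
wrist_force: [0.3, 1.0, 0.2]
opening: 0.994
grasp_force: 0.0
```

```bash
python3 - <<'E'
from h import *
s=telemetry.sense();print(s['time_s'],s['tool_pos'])
w=snap('wrist','w7.png');c=snap('scene','s7.png');t=snap('top')
for n,c,box in(('s',c,(340,100,425,200)),('t',t,(150,215,280,290))):
    g=c['img'].astype(int);m=(g[:,:,0]-g[:,:,2]>50)
    ys,xs=np.nonzero(m[box[1]:box[3],box[0]:box[2]]);
    if len(xs): print(n,len(xs),xs.min()+box[0],xs.max()+box[0],ys.min()+box[1],ys.max()+box[1],xs.mean()+box[0],ys.mean()+box[1])
    for z in(.17,.1325,.095): print(proj(c,(.4305,.137,z)))
g=w['img'].astype(int);m=((g[:,:,0]-g[:,:,2]>70)&(g[:,:,1]<190)).astype(np.uint8);k,l,st,ce=cv2.connectedComponentsWithStats(m)
print([(x.tolist(),q) for x,q in zip(st[1:],ce[1:]) if x[4]>80])
for z in(.17,.1325,.095): print(wproj(w,(.4305,.137,z)))
E
```

```text
15.7167 [0.34036687 0.13674203 0.25363985]
s 194 368 375 140 168 371.5103092783505 153.77319587628867
[372.73545793 140.03016881]
[371.75664426 153.72442484]
[370.81447859 166.90595084]
t 100 238 250 246 255 243.57 250.76
[241.62569432 250.34722257]
[244.3483215  250.65428491]
[246.88319387 250.94017195]
[([302, 72, 27, 27, 446], array([315.4573991 ,  86.13452915])), ([562, 344, 78, 56, 2568], array([607.03582555, 380.85708723]))]
[315.57007128  82.9564398 ]
[315.59285186  85.35325009]
[315.60994574  87.15509054]
```

```bash
python3 -c "
from h import *
print(order.hand_in())"
```

```text
the job is handed in; nothing more can be done
None
```

The job is handed in: all five bushes measured 45 to 57 mm from where they started and are still in the bowl, and the rod stands upright, released, in the empty tall cup; the arm's path stayed clear of the bystanders (not re-measured), and no verdict was returned.

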